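Close the lure dryer and lift away its outer cap

ROBOT

A 7-joint arm with a two-finger parallel gripper is mounted at the origin on the work surface. World frame = base frame: x ahead of the robot, y to its left, z up, the work surface at z = 0. Lengths are in m, angles in degrees, forces in N, time in s.
With the tool pointing down it reaches from about 0.4 to 0.9 m from the base axis. Payload 5.5 kg.
Tool frame: the origin (TCP) lies at the very end of the fingers, on their centre line; the grasp point (between the pads) lies 19 mm behind it; z points along the fingers, y is the line along which they close (so a half turn about z gives the same grasp; the last joint's range is limited). The gripper opens to 85 mm and grips with 20 to 120 N. Pads are 22 mm wide; open, the fingers measure 114 mm over their backs; the gripper's body (76 mm by 85 mm) begins 54 mm behind the grasp point. The pads swing forward as they close: fully open they stand 13 mm farther back than shut.
Start: joints at [-58.889, 28.699, -24.465, 88.831, 12.651, 65.22, -12.049], TCP at [0.179, 0.625, 0.231] pointing down, gripper open.
Joint ranges: [-164.97, 164.97], [-17.58, 116.51], [-87.97, 89.64], [11.32, 138.91], [-80.73, 260.73], [10.89, 115.49], [-147.41, 147.41]. Speed limits (degrees/s): [147.25, 147.25, 180, 180, 180, 180, 180].

INTERFACE

Orientations are given as a 3x3 rotation matrix whose columns are the frame's x, y, z axes.
In Python, from station import state, camera, finish_job gives the robot as it stands.
- The arm moves only by the tool move_arm, never from a script. Its argument "steps" is a list of rows, each a list of 3 entries, a list of its own where there are three numbers: the closure, from 0 (fully open) to 1 (shut), then the shift along the world's x, y, z in cm, then the turn about the world's z in rad. In form: [[fingers, [dx, dy, dz], yaw], ...]. A call has 1 to 20 rows; each row is the pose to reach, as a shift and turn from the pose commanded when the call began; what a row does not reach only later rows make up. A row lasts 1/10 s, in which the tool goes at most 50 mm and 8.59 degrees, less where a joint would pass 70% of its speed; a pose out of reach is approached as far as the arm can. A call with a gripper value outside its range is refused whole. The fingers move at their own pace and stop on an object; the grip force is fixed at half the most. Time passes only in rows, so rows that repeat a pose let the fingers close. It gives the time, the measured TCP pose, the force, the opening and the grip force at its end, in the units of the state.
- state(): the state, without advancing time (a new reading comes with each control period).
- camera(name): name is "scene" or "top"; returns a dict with "frame" (420x560x3 uint8, blue, green, red), "intrinsics" (3x3 intrinsics, pixels), "xyz" and "rotation" of the camera in the world. Camera axes: x right, y down, z forward; pixel columns grow to the right and rows downward; lengths in m; the calibration is good to about 2 mm. A picture is of the moment at which its call begins. There is no depth.
- finish_job(): hands the job in; it is judged then, once.
The state is a dict: "clock": time; "joint_pos": joint angles; "joint_vel": joint speeds; "tau": joint torques, N m; "position": TCP position; "ee_rot": TCP orientation; "wrist_force": force on the tool from outside, world axes, zero at the start; "torque": the same for the moment, N m; "finger_gap": finger opening in m; "finger_force": force on a finger pad.
Only numpy, scipy, OpenCV 4.12 (cv2) and the standard library are available. Lean on these libraries where they do the work, as an engineer would, in place of code of your own. Each camera call takes 0.05 s, during which the arm holds its last target. There are 200 camera calls.

TASK

Close up the loaded lure dryer: first push its yellow-fronted drawer fully shut, then carry the nested lids (white vented inner lid with the red outer cap on it) together to the aluminium pot, lower them in until the white lid sits flush on the rim, and let go of them there. Then lift off the red cap alone, leaving the white lid seated in the pot, and finish while still holding the cap in the gripper, roughly level, steady and about 10 cm straight up from where it sat. Never drop the lids into place or part them before the white lid is seated, and leave everything else on the bench where it is.

Things in the scene. Friction and masses are not known exactly. Their poses are not given: they have to be found in the camera images.
- dryer: Lure dryer, fixed to the bench: blue box 130 (x) x 100 (y) x 52 mm high; origin at the centre of its underside, its x axis points from the drawer front to the back. On top, 20 mm behind the centre, stands an open aluminium pot, 52 mm outside and 44 mm inside diameter, rim 97 mm above the bench, with a 31 mm radius foot ring.
- pot_mouth (a point): Centre of the pot's open mouth, at rim height (97 mm above the bench); axes as the dryer's. The jig drying inside stays well below the lid.
- drawer (a joint): How far the dryer's drawer is pulled out, m: 0 = fully shut, up to 0.06. It slides along the dryer's x axis with about 2 N of friction and stays where it is left; it stops hard at 0.
- drawer_front (a point): Centre of the outer face of the drawer's yellow front, which moves with the drawer; 30 mm above the bench. The front is flat, upright, 98 mm wide, from 4 to 50 mm above the bench; push it along the dryer's +x. Shut, its face is 73 mm ahead of the dryer's centre.
- inner_lid: White vented inner lid, about 90 g, starts standing on the bench; origin at the centre of its underside, z up. From below: a tapered plug 40 mm in diameter and 14 mm deep (goes into the pot), then a ribbed grip rim 58 mm in diameter from 14 to 34 mm, whose underside comes to rest on the pot's rim (origin then 14 mm below the rim), then a spigot 39 mm in diameter up to 42 mm. Gripping the rim lifts both lids.
- outer_cap: Red outer cap with an orange disc on its top, about 60 g, resting loosely (by gravity only) on the white lid's grip rim, over its spigot: 50 mm in diameter, 30 mm high, bottom edge 34 mm above the white lid's underside, the lowest 10 mm hollow; origin at the centre of its bottom edge, z up.
- float: Bystander, loose, to be left alone: green fishing float standing up, 32 mm across, 60 mm tall; origin at the centre of its underside.
- jig: Bystander, loose, to be left alone: steel jig lying flat, 61 x 12 x 12 mm; origin at the centre of its underside.
- reel: Bystander, loose, to be left alone: red aluminium reel standing on its foot, 60 x 44 x 69 mm with a small crank; origin at the centre of its underside.
- torch: Bystander, loose, to be left alone: black torch lying down, 130 x 34 mm, with a steel toggle; origin at the centre of its underside.
- spool_a: Bystander, loose, to be left alone: bright metal spare spool lying flat, 50 mm across, 26 mm high; origin at the centre of its underside.
- spool_b: Bystander, loose, to be left alone: grey spare spool lying flat, 50 mm across, 26 mm high; origin at the centre of its underside.
- lure_box: Bystander, loose, to be left alone: clear lure box with coloured lures, 110 x 75 x 28 mm; origin at the centre of its underside.
Mind the look-alikes: they are no part of the job. Leave any blue or turquoise look-alike of the inner_lid alone.

How it is judged:
By the outcome, as a careful person would: the job done as asked, in the order asked, and still so for the second after the job is handed in, while the arm keeps its last pose, push and grip.
It also fails if it takes over 64 s, if anything falls off the work surface, if the arm or the gripper's body presses on something with over 40 N, if the wrist force passes 120 N, or if a joint passes its speed limit or range.

## Working session

There is one attempt and no reset: what is moved stays moved. The work goes in short steps, Python scripts to look and compute and a tool call to move; the robot and the scene stay as the last step left them, time stands still between calls to the robot, and variables do not carry over. Pictures are saved under pics/ and viewed, at most 10 in all, crops included, and the job is handed in when it is done.

Besides the shell and the picture viewer there is one more tool, called after ">>>" by a JSON object that holds its "name" and its "arguments", one argument or row to a line. move_arm: Moves the arm, as the interface text tells. Its arguments: {"type":"object","properties":{"steps":{"type":"array","items":{"type":"array"}}},"required":["steps"]}

```bash
mkdir -p pics; cat > h.py <<'E'
import numpy as np, cv2
from station import state, camera, finish_job
def ray(c,u,v):
    d=np.linalg.inv(c["intrinsics"])@[u,v,1]; return np.array(c["xyz"]),np.array(c["rotation"])@d
def onz(c,u,v,z):
    o,d=ray(c,u,v); return (o+d*(z-o[2])/d[2])
def proj(c,p):
    q=np.array(c["intrinsics"])@(np.array(c["rotation"]).T@(np.array(p)-c["xyz"])); return q[:2]/q[2]
E
python3 - <<'E'
from h import *
for n in("scene","top"):
    c=camera(n); cv2.imwrite(f"pics/{n}0.png",c["frame"]); print(n,c["xyz"],np.array(c["rotation"]).round(3).tolist(),c["intrinsics"])
s=state(); print(s["ee_rot"],s["finger_gap"],s["wrist_force"])
E
```

```text
scene [ 1.0791263  -0.67232245  0.69004083] [[0.807, 0.34, -0.483], [0.59, -0.496, 0.637], [-0.023, -0.799, -0.601]] [[430.04428053   0.         275.49406146]
 [  0.         430.04428053 214.19731646]
 [  0.           0.           1.        ]]
top [ 0.46629447 -0.01223264  1.39478223] [[-0.029, -0.995, 0.098], [-1.0, 0.029, -0.002], [-0.001, -0.098, -0.995]] [[469.37493194   0.         289.56456592]
 [  0.         469.37493194 210.71746569]
 [  0.           0.           1.        ]]
[[-9.61118450e-01  2.76135875e-01 -5.51123671e-04]
 [ 2.76136418e-01  9.61116973e-01 -1.68600614e-03]
 [ 6.41275326e-05 -1.77263693e-03 -9.99998427e-01]] 0.08578748183488653 [-0.47807336  0.47119344 -0.01962262]
```

View pics/scene0.png

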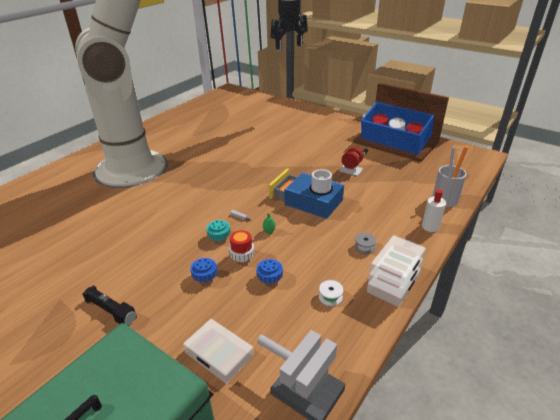

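View pics/top0.png

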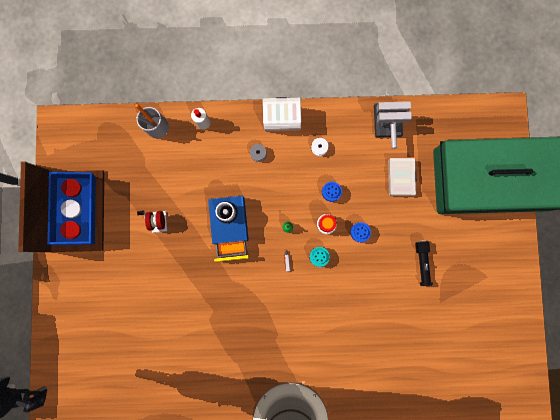

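The top view shows the lids at (327,224), pot at (226,211), yellow front at (231,259), with blue and teal look-alikes around the lids. The scene view shows the lids at (241,246) and the pot at (321,181).

```bash
python3 - <<'E'
from h import *
c=camera("top"); f=c["frame"]; hsv=cv2.cvtColor(f,cv2.COLOR_BGR2HSV)
def m(lo,hi,box):
    M=cv2.inRange(hsv,lo,hi); B=np.zeros_like(M); x0,y0,x1,y1=box; B[y0:y1,x0:x1]=M[y0:y1,x0:x1]; return B
def big(M):
    return max(cv2.findContours(M,0,1)[0],key=cv2.contourArea)
# lids: orange disc and whole red
r=m((0,200,150),(8,255,255),(305,205,345,240))|m((172,150,100),(180,255,255),(305,205,345,240))
k=big(r); (u,v),R=cv2.minEnclosingCircle(k); print("red",u,v,R,onz(c,u,v,.064))
w=m((0,0,150),(180,70,255),(305,205,345,240)); k=big(w|r);(u,v),R=cv2.minEnclosingCircle(k); print("lid",u,v,R,onz(c,u,v,.034))
b=m((100,120,40),(125,255,255),(200,185,255,250)); k=big(b); rc=cv2.minAreaRect(k); print("blue",rc)
for p in cv2.boxPoints(rc): print(p,onz(c,*p,.052))
y=m((25,150,100),(35,255,255),(200,240,260,270)); k=big(y); rc=cv2.minAreaRect(k); print("yel",rc)
for p in cv2.boxPoints(rc): print(p,onz(c,*p,.05))
p=m((0,0,120),(180,60,255),(205,190,250,235)); k=big(p);print("pot",cv2.fitEllipse(k),onz(c,*cv2.minEnclosingCircle(k)[0],.097))
g=m((50,120,40),(75,255,255),(275,215,300,240)); print("float",onz(c,*cv2.minEnclosingCircle(big(g))[0],.05))
for n,q in dict(jig=(288,261),teal=(319,257),b1=(360,232),b2=(331,191),reel=(156,221)).items(): print(n,onz(c,*q,.02))
cv2.imwrite("pics/crop1.png",cv2.resize(f[180:280,190:380],None,fx=4,fy=4,interpolation=cv2.INTER_CUBIC))
s=camera("scene"); cv2.imwrite("pics/scrop1.png",cv2.resize(s["frame"][150:300,180:380],None,fx=4,fy=4,interpolation=cv2.INTER_CUBIC))
E
```

```text
red 327.29998779296875 222.5 8.668442726135254 [ 0.56020271 -0.12128286  0.064     ]
lid 326.3912048339844 223.5502166748047 10.039976119995117 [ 0.55933929 -0.12099065  0.034     ]
blue ((227.732666015625, 219.32675170898438), (44.97568130493164, 35.82134246826172), 84.2894058227539)
[207.67326 198.7327 ] [0.63956308 0.21984391 0.052     ]
[243.31682 195.16833] [0.64696422 0.11695339 0.052     ]
[247.79207 239.9208 ] [0.51771025 0.10662432 0.052     ]
[212.14851 243.48517] [0.51046692 0.20856465 0.052     ]
yel ((230.53465270996094, 257.8465270996094), (2.388089179992676, 33.33374786376953), 84.2894058227539)
[213.8317  258.31683] [0.46819732 0.20462604 0.05      ]
[247.      254.99998] [0.47489958 0.10991767 0.05      ]
[247.23761 257.37622] [0.46813606 0.109374   0.05      ]
[214.0693  260.69305] [0.46144146 0.20403608 0.05      ]
pot ((224.4938507080078, 211.06588745117188), (17.59102439880371, 18.39325714111328), 167.8206787109375) [0.59764928 0.16561466 0.097     ]
float [ 0.55249313 -0.00784945  0.05      ]
jig [ 0.45427439 -0.0063806   0.02      ]
teal [ 0.4632739  -0.09702799  0.02      ]
b1 [ 0.53267814 -0.21962635  0.02      ]
b2 [ 0.65623605 -0.13922329  0.02      ]
reel [0.58216462 0.37787586 0.02      ]
```

View pics/crop1.png

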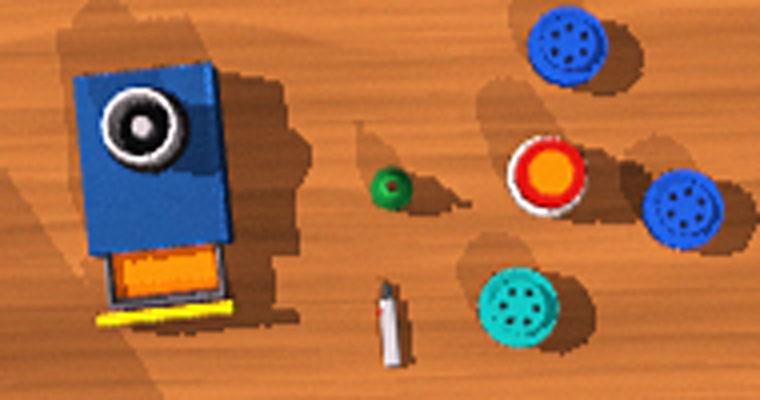

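View pics/scrop1.png

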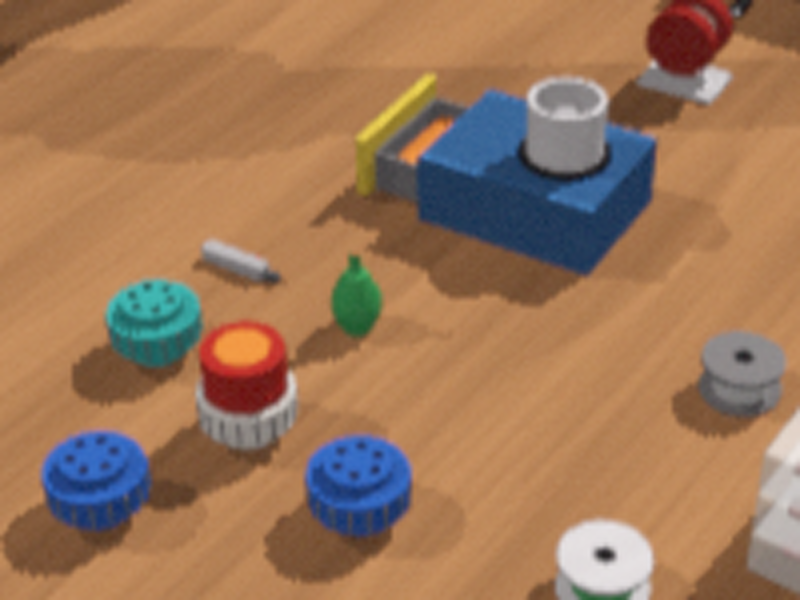

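The drawer is about 41 mm open, and the dryer yaw is about 5°. I'll start with the drawer: fingers shut, moving to just ahead of the yellow front.

>>> {"name": "move_arm", "arguments": {
  "steps": [
    [1,[4,-8,0],0.1],
    [1,[6,-12,0],0.2],
    [1,[8,-16,0],0.3],
    [1,[10,-20,0],0.36],
    [1,[12,-24,0],0.36],
    [1,[14,-28,0],0.36],
    [1,[16,-32,0],0.36],
    [1,[18,-36,0],0.36],
    [1,[20,-40,0],0.36],
    [1,[22,-44,0],0.36],
    [1,[24.5,-47,0],0.36],
    [1,[24.5,-47,0],0.36],
    [1,[24.5,-47,-4],0.36],
    [1,[24.5,-47,-8],0.36],
    [1,[24.5,-47,-12],0.36],
    [1,[24.5,-47,-16],0.36],
    [1,[24.5,-47,-20],0.36],
    [1,[24.5,-47,-20.3],0.36],
    [1,[24.5,-47,-20.3],0.36]
  ]
}}

```text
clock: 2.1
position: [0.4234, 0.155, 0.028]
ee_rot: [[-0.997, -0.081, -0.003], [-0.081, 0.997, -0.001], [0.003, -0.0, -1.0]]
wrist_force: [0.6, 0.4, -0.8]
finger_gap: 0.0001
finger_force: 0.0
```

>>> {"name": "move_arm", "arguments": {
  "steps": [
    [1,[1,0.1,0],0],
    [1,[2,0.2,0],0],
    [1,[2.6,0.2,0],0],
    [1,[3.2,0.3,0],0],
    [1,[3.8,0.3,0],0],
    [1,[4.4,0.4,0],0],
    [1,[5,0.4,0],0],
    [1,[5.5,0.5,0],0],
    [1,[6,0.5,0],0],
    [1,[6.4,0.5,0],0],
    [1,[6.6,0.6,0],0],
    [1,[6.6,0.6,0],0]
  ]
}}

```text
clock: 3.3
position: [0.491, 0.1606, 0.0282]
ee_rot: [[-0.997, -0.08, 0.0], [-0.08, 0.997, -0.0], [-0.0, -0.0, -1.0]]
wrist_force: [-0.0, -0.0, -1.3]
finger_gap: -0.0001
finger_force: 0.3
```

>>> {"name": "move_arm", "arguments": {
  "steps": [
    [1,[0.2,0,0],0],
    [1,[0.3,0,0],0],
    [1,[0.4,0,0],0],
    [1,[0.4,0,0],0]
  ]
}}

```text
clock: 3.7
position: [0.4945, 0.1609, 0.0283]
ee_rot: [[-0.997, -0.08, -0.0], [-0.08, 0.997, 0.0], [0.0, 0.0, -1.0]]
wrist_force: [-0.8, -0.3, -1.1]
finger_gap: -0.0001
finger_force: 0.8
```

>>> {"name": "move_arm", "arguments": {
  "steps": [
    [1,[0.2,0,0],0],
    [1,[0.3,0,0],0],
    [1,[0.4,0,0],0],
    [1,[0.5,0,0],0],
    [1,[0.5,0,0],0]
  ]
}}

```text
clock: 4.2
position: [0.4947, 0.1607, 0.0278]
ee_rot: [[-0.997, -0.082, -0.008], [-0.082, 0.997, -0.002], [0.008, -0.001, -1.0]]
wrist_force: [-12.9, -0.6, 10.1]
finger_gap: -0.0001
finger_force: 6.6
```

```bash
python3 - <<'E'
from h import *
print(state()["wrist_force"],state()["position"])
s=camera("scene"); cv2.imwrite("pics/s2.png",cv2.resize(s["frame"][130:230,240:370],None,fx=6,fy=6,interpolation=cv2.INTER_CUBIC))
E
```

```text
[-12.85315596  -0.62981463  10.06992646] [0.49467932 0.16069774 0.02782242]
```

View pics/s2.png

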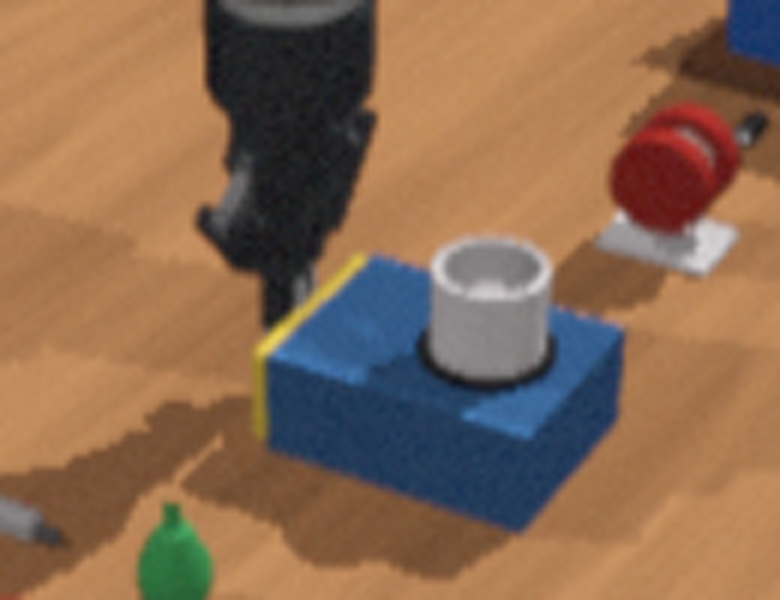

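The picture shows the yellow front flush against the blue box (edge at about (310,300)), and 13 N of contact force confirms the hard stop. Next I back off, rise and go above the lids.

>>> {"name": "move_arm", "arguments": {
  "steps": [
    [1,[-1,0,0],0],
    [1,[-3,0,0],0],
    [1,[-5,0,0],0],
    [1,[-6,0,3],0],
    [1,[-6,0,7],0],
    [0.5,[-6,0,11],0],
    [0,[-5,-3,14],-0.1],
    [0,[-4,-6,14],-0.2],
    [0,[-2,-10,14],-0.32],
    [0,[0,-14,14],-0.45],
    [0,[2,-18,14],-0.58],
    [0,[4,-22,14],-0.7],
    [0,[5,-25,14],-0.82],
    [0,[6,-27,14],-0.87],
    [0,[6.1,-28.2,14],-0.87],
    [0,[6.1,-28.2,14],-0.87],
    [0,[6.1,-28.2,14],-0.87]
  ]
}}

```text
clock: 5.95
position: [0.5602, -0.1201, 0.1683]
ee_rot: [[-0.705, 0.709, -0.0], [0.709, 0.705, 0.001], [0.001, 0.001, -1.0]]
wrist_force: [0.3, 1.0, -0.2]
finger_gap: 0.0854
finger_force: 0.0
```

```bash
python3 - <<'E'
from h import *
print(state()["position"],state()["ee_rot"])
s=camera("scene"); f=s["frame"]; hsv=cv2.cvtColor(f,cv2.COLOR_BGR2HSV)
# orange disc in the scene, at z=.064
M=cv2.inRange(hsv,(9,190,200),(20,255,255)); M[:,:225]=0;M[:,258:]=0;M[:225]=0;M[258:]=0
k=max(cv2.findContours(M,0,1)[0],key=cv2.contourArea); e=cv2.fitEllipse(k); print(e,onz(s,*e[0],.064))
# pot mouth from red mask alternative: top white of pot
cv2.imwrite("pics/s3.png",cv2.resize(f[150:290,170:340],None,fx=4,fy=4,interpolation=cv2.INTER_CUBIC))
E
```

```text
[ 0.56015257 -0.12010622  0.16825475] [[-7.05257312e-01  7.08951418e-01 -9.88391947e-05]
 [ 7.08951130e-01  7.05257139e-01  8.14981227e-04]
 [ 6.47489144e-04  5.04699311e-04 -9.99999663e-01]]Traceback (most recent call last):
  File "<stdin>", line 6, in <module>
cv2.error: OpenCV(4.12.0) /io/opencv/modules/imgproc/src/shapedescr.cpp:361: error: (-201:Incorrect size of input array) There should be at least 5 points to fit the ellipse in function 'fitEllipseNoDirect'
```

```bash
python3 - <<'E'
from h import *
s=camera("scene"); t=camera("top"); f=cv2.imread("pics/scene0.png"); hsv=cv2.cvtColor(f,cv2.COLOR_BGR2HSV)
M=cv2.inRange(hsv,(6,190,200),(20,255,255)); M[:,:228]=0;M[:,256:]=0;M[:228]=0;M[250:]=0
k=max(cv2.findContours(M,0,1)[0],key=cv2.contourArea); e=cv2.fitEllipse(k); print("disc",e,onz(s,*e[0],.064))
f=cv2.imread("pics/top0.png"); hsv=cv2.cvtColor(f,cv2.COLOR_BGR2HSV)
M=cv2.inRange(hsv,(6,190,200),(20,255,255)); M[:,:315]=0;M[:,340:]=0;M[:210]=0;M[236:]=0
k=max(cv2.findContours(M,0,1)[0],key=cv2.contourArea); e=cv2.fitEllipse(k); print("disc top",e,onz(t,*e[0],.064))
cv2.imwrite("pics/s3.png",cv2.resize(s["frame"][150:290,170:340],None,fx=4,fy=4,interpolation=cv2.INTER_CUBIC))
E
```

```text
disc ((247.34739685058594, 232.83868408203125), (2.9969334602355957, 3.749589681625366), 140.2675323486328) [ 0.5646963  -0.10208468  0.064     ]
disc top ((327.3258056640625, 222.74855041503906), (10.852346420288086, 11.277826309204102), 142.07302856445312) [ 0.55949313 -0.12133034  0.064     ]
```

View pics/s3.png

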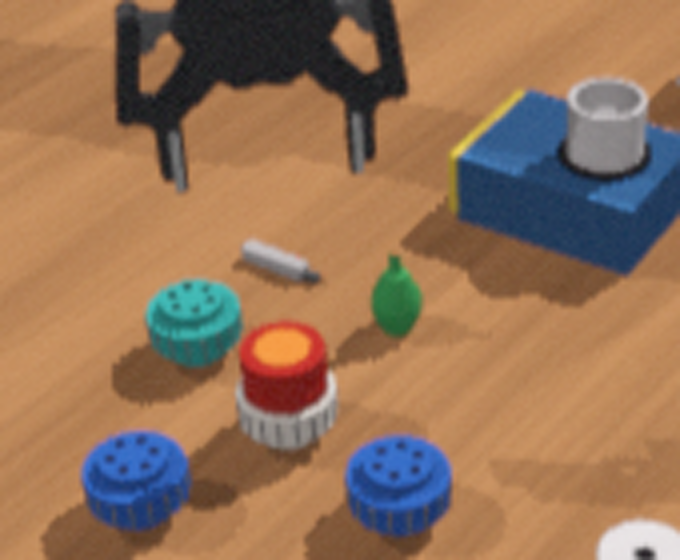

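The picture shows open fingertips at about (215,197) and (260,192), and the orange disc at about (240.5,237). I'll check the real fingertip height with a ray.

```bash
python3 - <<'E'
from h import *
s=camera("scene"); print("disc",onz(s,240.5,237,.064))
p=np.array(state()["position"])
for sg in(1,-1):
  for z in(.16,.17,.18,.19): print(sg,z,proj(s,[p[0]+sg*.046*.709,p[1]+sg*.046*.705,z]).round(1))
E
```

```text
disc [ 0.56127257 -0.12249639  0.064     ]
1 0.16 [259.1 199.5]
1 0.17 [258.9 195.7]
1 0.18 [258.7 191.8]
1 0.19 [258.5 187.8]
-1 0.16 [216.3 204. ]
-1 0.17 [215.8 200.2]
-1 0.18 [215.3 196.3]
-1 0.19 [214.8 192.3]
```

>>> {"name": "move_arm", "arguments": {
  "steps": [
    [0,[0,-0.1,-4],0],
    [0,[0,-0.1,-8],0],
    [0,[0,-0.1,-11],0],
    [0,[0,-0.1,-13],0],
    [0,[0,-0.1,-14.5],0],
    [0,[0,-0.1,-15.7],0],
    [0,[0,-0.1,-16.5],0],
    [0,[0,-0.1,-16.5],0],
    [0,[0,-0.1,-16.5],0]
  ]
}}

```text
clock: 7.05
position: [0.5611, -0.1224, 0.0039]
ee_rot: [[-0.704, 0.71, 0.001], [0.71, 0.704, -0.0], [-0.001, 0.001, -1.0]]
wrist_force: [-0.1, -0.0, 0.4]
finger_gap: 0.0856
finger_force: 0.0
```

>>> {"name": "move_arm", "arguments": {
  "steps": [
    [0.1,[0,0,0],0],
    [0.15,[0,0,0],0],
    [0.2,[0,0,0],0],
    [0.25,[0,0,0],0],
    [0.3,[0,0,0],0],
    [0.35,[0,0,0],0],
    [0.4,[0,0,0],0],
    [0.5,[0,0,0],0],
    [0.6,[0,0,0],0],
    [0.6,[0,0,0],0],
    [0.6,[0,0,0],0]
  ]
}}

```text
clock: 8.15
position: [0.5605, -0.1223, 0.0039]
ee_rot: [[-0.704, 0.71, 0.0], [0.71, 0.704, 0.0], [-0.0, 0.0, -1.0]]
wrist_force: [-1.7, 1.0, 4.9]
finger_gap: 0.0564
finger_force: 62.5
```

>>> {"name": "move_arm", "arguments": {
  "steps": [
    [0.6,[0,0,0.3],0],
    [0.6,[0,0,0.8],0],
    [0.6,[0,0,1.5],0],
    [0.6,[0,0,2.5],0],
    [0.6,[0,0,4],0],
    [0.6,[0,0,5.5],0],
    [0.6,[0,0,7],0],
    [0.6,[0,0,8.5],0],
    [0.6,[0,0,10],0],
    [0.6,[0,0,11.5],0],
    [0.6,[0,0,12.7],0],
    [0.6,[0,0,13.5],0],
    [0.6,[0,0,13.8],0],
    [0.6,[0,0,14],0],
    [0.6,[0,0,14],0],
    [0.6,[0,0,14],0]
  ]
}}

```text
clock: 9.75
position: [0.56, -0.1222, 0.1427]
ee_rot: [[-0.704, 0.71, -0.001], [0.71, 0.704, 0.0], [0.001, -0.001, -1.0]]
wrist_force: [0.4, -0.3, -1.4]
finger_gap: 0.0565
finger_force: 63.9
```

```bash
python3 - <<'E'
from h import *
s=camera("scene"); t=camera("top")
a=cv2.resize(s["frame"][110:250,170:340],None,fx=4,fy=4,interpolation=cv2.INTER_CUBIC)
cv2.imwrite("pics/s4.png",a)
E
```

```text
(no output)
```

View pics/s4.png

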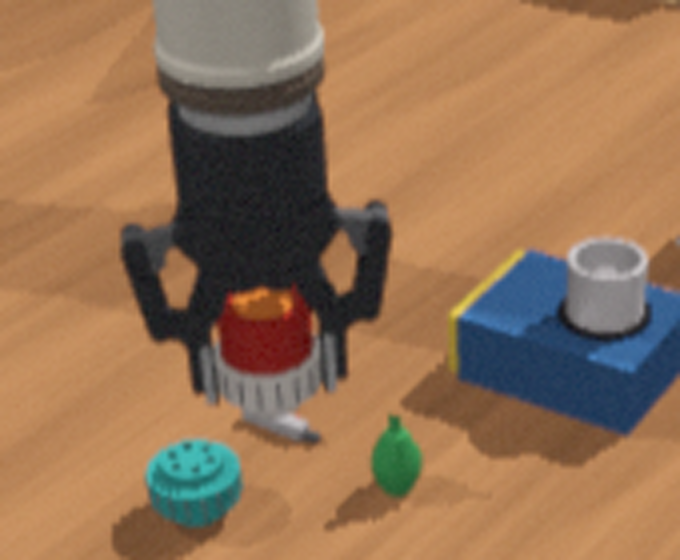

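Both lids are held nested and upright, with the cap centred around (236.5,192). The pot mouth shows at about (321.5,175). I'll refine the pot position relative to the lids.

```bash
python3 - <<'E'
from h import *
s=camera("scene"); t=camera("top"); p=np.array(state()["position"])
print("pot scene",onz(s,321.5,175,.097))
f=t["frame"]; g=f.max(2).astype(int); sat=cv2.cvtColor(f,cv2.COLOR_BGR2HSV)[...,1]
W=((g>130)&(sat<70)).astype(np.uint8); B=np.zeros_like(W); B[192:230,208:245]=W[192:230,208:245]
k=max(cv2.findContours(B,0,1)[0],key=cv2.contourArea); e=cv2.minEnclosingCircle(k); h=cv2.fitEllipse(cv2.convexHull(k)); print(e,h,onz(t,*e[0],.097),onz(t,*h[0],.097))
# scene pot mouth: bright mask, its top rim
G=((s["frame"].max(2)>120)&(cv2.cvtColor(s["frame"],cv2.COLOR_BGR2HSV)[...,1]<60)).astype(np.uint8)
B=np.zeros_like(G); B[165:195,305:338]=G[165:195,305:338]
k=max(cv2.findContours(B,0,1)[0],key=cv2.contourArea); print("scene pot box",cv2.boundingRect(k))
for dz,r in((.097,.026),): 
  a=np.linspace(0,6.28,60); q=np.array([proj(s,[.598+r*np.cos(x),.165+r*np.sin(x),dz]) for x in a]); print("pred mouth box",q.min(0),q.max(0))
# held red cap
hs=cv2.cvtColor(s["frame"],cv2.COLOR_BGR2HSV); R=cv2.inRange(hs,(0,150,60),(5,255,255))|cv2.inRange(hs,(172,150,60),(180,255,255)); R[:,:215]=0;R[:,260:]=0;R[:175]=0;R[215:]=0
k=max(cv2.findContours(R,0,1)[0],key=cv2.contourArea); print("cap box",cv2.boundingRect(k))
for z in(.1727,.2027):
  q=np.array([proj(s,[p[0]+.025*np.cos(x),p[1]+.025*np.sin(x),z]) for x in a]); print("pred cap",q.min(0),q.max(0))
E
```

```text
pot scene [0.60117412 0.16172455 0.097     ]
((224.25, 210.875), 9.291393280029297) ((224.21925354003906, 210.9049835205078), (18.219087600708008, 18.489545822143555), 41.050289154052734) [0.59844642 0.16641807 0.097     ] [0.59836518 0.16650473 0.097     ]
scene pot box (308, 170, 24, 23)
pred mouth box [311.11718359 168.94216955] [331.14243528 179.43606124]
cap box (224, 181, 24, 22)
pred cap [224.70129993 190.83828122] [248.29680968 204.27787893]
pred cap [223.34829916 179.09314548] [247.42056748 192.27384061]
```

>>> {"name": "move_arm", "arguments": {
  "steps": [
    [0.6,[0.1,0.5,0],0],
    [0.6,[0.2,1.5,0],0],
    [0.6,[0.4,3,0],0],
    [0.6,[0.7,5,0],0],
    [0.6,[1,7.5,0],0],
    [0.6,[1.35,10,0],0],
    [0.6,[1.7,12.5,0],0],
    [0.6,[2,15,0],0],
    [0.6,[2.35,17.5,0],0],
    [0.6,[2.7,20,0],0],
    [0.6,[3,22.5,0],0],
    [0.6,[3.3,24.7,0],0],
    [0.6,[3.5,26.5,0],0],
    [0.6,[3.7,27.7,0],0],
    [0.6,[3.8,28.4,0],0],
    [0.6,[3.85,28.7,0],0],
    [0.6,[3.85,28.7,0],0],
    [0.6,[3.85,28.7,0],0]
  ]
}}

```text
clock: 11.75
position: [0.5991, 0.1633, 0.1432]
ee_rot: [[-0.703, 0.711, -0.0], [0.711, 0.703, -0.001], [-0.0, -0.001, -1.0]]
wrist_force: [-0.6, -0.2, -1.3]
finger_gap: 0.0563
finger_force: 63.9
```

>>> {"name": "move_arm", "arguments": {
  "steps": [
    [0.6,[0,0,-0.5],0],
    [0.6,[0,0,-1.2],0],
    [0.6,[0,0,-2],0],
    [0.6,[0,0,-2.7],0],
    [0.6,[0,0,-3.2],0],
    [0.6,[0,0,-3.5],0],
    [0.6,[0,0,-3.5],0]
  ]
}}

```text
clock: 12.45
position: [0.5986, 0.1647, 0.1076]
ee_rot: [[-0.704, 0.71, -0.001], [0.71, 0.704, -0.0], [0.001, -0.001, -1.0]]
wrist_force: [-0.2, -0.4, -1.4]
finger_gap: 0.0562
finger_force: 63.9
```

```bash
python3 - <<'E'
from h import *
s=camera("scene"); t=camera("top")
a=cv2.resize(s["frame"][120:230,270:380],None,fx=5,fy=5,interpolation=cv2.INTER_CUBIC)
cv2.imwrite("pics/s5.png",a)
p=np.array(state()["position"]); print(p)
E
```

```text
[0.59913284 0.16483837 0.1084367 ]
```

View pics/s5.png

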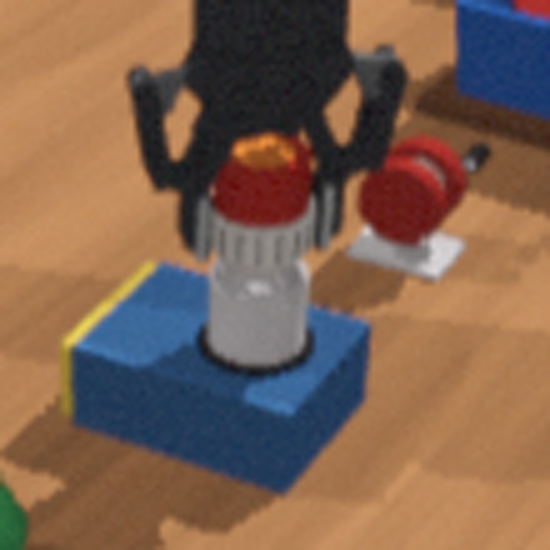

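The lid is just above the pot: pot edges at about (312..331), cap at about (313..333). I'll compare with projections.

```bash
python3 - <<'E'
from h import *
s=camera("scene"); p=np.array(state()["position"]); print(p)
f=s["frame"]; hs=cv2.cvtColor(f,cv2.COLOR_BGR2HSV)
R=cv2.inRange(hs,(0,150,50),(6,255,255))|cv2.inRange(hs,(170,150,50),(180,255,255)); R[:,:308]=0;R[:,336:]=0;R[:145]=0;R[170:]=0
for r in range(156,164): x=np.where(R[r])[0]; print(r,x.min(),x.max(),end="; ")
print()
for r in range(178,188):  # pot body vs blue by saturation
    x=np.where(hs[r,300:345,1]<90)[0]+300; print(r,x.min(),x.max(),end="; ")
print()
for r in range(165,172):
    x=np.where(hs[r,300:345,1]<90)[0]+300; print(r,x.min(),x.max(),end="; ")
def edge(c,r,z):
    q=np.array([proj(s,[c[0]+r*np.cos(a),c[1]+r*np.sin(a),z]) for a in np.linspace(0,6.28,200)]); return q.min(0).round(1),q.max(0).round(1)
print("\npot",edge((.5985,.1655),.026,.075)); print("cap",edge(p,.025,p[2]+.045)); print("lid rim",edge(p,.029,p[2]+.02),edge(p,.02,p[2]-.004))
E
```

```text
[0.59922908 0.16482878 0.10859615]
156 313 331; 157 313 331; 158 313 331; 159 313 331; 160 313 330; 161 314 330; 162 315 329; 163 316 327; 
178 312 331; 179 312 331; 180 312 332; 181 312 335; 182 312 339; 183 311 342; 184 311 343; 185 311 343; 186 310 331; 187 310 343; 
165 306 344; 166 307 344; 167 307 344; 168 308 344; 169 308 344; 170 309 344; 171 309 344; 
pot (array([311.2, 176. ]), array([330.9, 186.6]))
cap (array([312.5, 150.4]), array([332.4, 160.1]))
lid rim (array([310.6, 158.1]), array([333.4, 169.6])) (array([313.9, 167.8]), array([329.4, 175.8]))
```

>>> {"name": "move_arm", "arguments": {
  "steps": [
    [0.6,[0,0.08,-0.2],0],
    [0.6,[0,0.08,-0.4],0],
    [0.6,[0,0.08,-0.6],0],
    [0.6,[0,0.08,-0.8],0],
    [0.6,[0,0.08,-1.0],0],
    [0.6,[0,0.08,-1.2],0],
    [0.6,[0,0.08,-1.2],0]
  ]
}}

```text
clock: 13.3
position: [0.5987, 0.1654, 0.0959]
ee_rot: [[-0.704, 0.71, -0.001], [0.71, 0.704, -0.0], [0.0, -0.001, -1.0]]
wrist_force: [-0.0, -0.3, -1.6]
finger_gap: 0.0564
finger_force: 63.9
```

>>> {"name": "move_arm", "arguments": {
  "steps": [
    [0.6,[0,0,-0.2],0],
    [0.6,[0,0,-0.4],0],
    [0.6,[0,0,-0.6],0],
    [0.6,[0,0,-0.7],0],
    [0.6,[0,0,-0.7],0]
  ]
}}

```text
clock: 13.8
position: [0.5988, 0.1655, 0.0891]
ee_rot: [[-0.704, 0.71, -0.0], [0.71, 0.704, -0.0], [0.0, -0.0, -1.0]]
wrist_force: [-1.0, 0.5, -1.5]
finger_gap: 0.0565
finger_force: 63.9
```

>>> {"name": "move_arm", "arguments": {
  "steps": [
    [0.6,[0,0,-0.1],0],
    [0.6,[0,0,-0.15],0],
    [0.6,[0,0,-0.15],0]
  ]
}}

```text
clock: 14.1
position: [0.5989, 0.1655, 0.0878]
ee_rot: [[-0.704, 0.71, -0.0], [0.71, 0.704, 0.0], [0.0, -0.0, -1.0]]
wrist_force: [-0.2, 0.5, -1.8]
finger_gap: 0.0564
finger_force: 63.9
```

>>> {"name": "move_arm", "arguments": {
  "steps": [
    [0.6,[0,0,-0.05],0],
    [0.6,[0,0,-0.1],0],
    [0.6,[0,0,-0.1],0]
  ]
}}

```text
clock: 14.4
position: [0.599, 0.1656, 0.0869]
ee_rot: [[-0.704, 0.71, 0.0], [0.71, 0.704, 0.0], [-0.0, 0.0, -1.0]]
wrist_force: [-0.4, -0.2, -1.9]
finger_gap: 0.0563
finger_force: 64.0
```

>>> {"name": "move_arm", "arguments": {
  "steps": [
    [0.6,[0,0,-0.05],0],
    [0.6,[0,0,-0.1],0],
    [0.6,[0,0,-0.1],0]
  ]
}}

```text
clock: 14.7
position: [0.599, 0.1655, 0.0869]
ee_rot: [[-0.704, 0.71, 0.0], [0.71, 0.704, 0.0], [-0.0, 0.0, -1.0]]
wrist_force: [-3.7, -0.2, 6.5]
finger_gap: 0.0562
finger_force: 64.4
```

Contact came at exactly the expected seated height. Releasing.

>>> {"name": "move_arm", "arguments": {
  "steps": [
    [0.6,[0,0,0.1],0],
    [0.5,[0,0,0.1],0],
    [0.4,[0,0,0.1],0],
    [0.3,[0,0,0.1],0],
    [0.2,[0,0,0.1],0],
    [0.1,[0,0,0.1],0],
    [0,[0,0,0.1],0],
    [0,[0,0,0.1],0],
    [0,[0,0,0.1],0],
    [0,[0,0,0.1],0]
  ]
}}

```text
clock: 15.7
position: [0.599, 0.1655, 0.0868]
ee_rot: [[-0.704, 0.71, 0.0], [0.71, 0.704, 0.0], [0.0, 0.0, -1.0]]
wrist_force: [0.5, 0.1, -0.3]
finger_gap: 0.0854
finger_force: 0.0
```

>>> {"name": "move_arm", "arguments": {
  "steps": [
    [0,[0,0,0.5],0],
    [0,[0,0,1],0],
    [0,[0,0,1.5],0],
    [0,[0,0,2],0],
    [0,[0,0,2.5],0],
    [0,[0,0,2.8],0],
    [0,[0,0,2.8],0],
    [0,[0,0,2.8],0]
  ]
}}

```text
clock: 16.5
position: [0.5989, 0.1656, 0.1148]
ee_rot: [[-0.704, 0.71, -0.0], [0.71, 0.704, 0.0], [0.0, 0.0, -1.0]]
wrist_force: [0.7, 0.4, -1.1]
finger_gap: 0.0852
finger_force: 0.0
```

```bash
python3 - <<'E'
from h import *
s=camera("scene")
cv2.imwrite("pics/s6.png",cv2.resize(s["frame"][120:230,270:380],None,fx=5,fy=5,interpolation=cv2.INTER_CUBIC))
p=np.array(state()["position"]); print(p)
E
```

```text
[0.59880255 0.16547622 0.1146397 ]
```

View pics/s6.png

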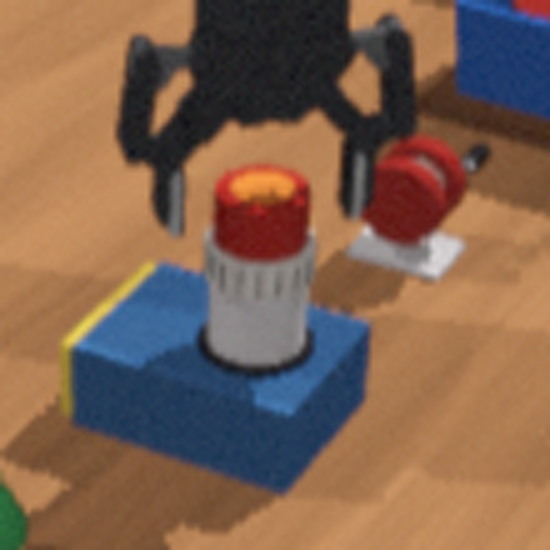

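The white lid is seated flush on the pot at about (322,170), with the cap still on it, and the open tips are level with the cap. Gripping the cap next, 2 mm higher for clearance.

>>> {"name": "move_arm", "arguments": {
  "steps": [
    [0,[0,0,0.2],0],
    [0.1,[0,0,0.2],0],
    [0.15,[0,0,0.2],0],
    [0.2,[0,0,0.2],0],
    [0.25,[0,0,0.2],0],
    [0.3,[0,0,0.2],0],
    [0.35,[0,0,0.2],0],
    [0.4,[0,0,0.2],0],
    [0.45,[0,0,0.2],0],
    [0.5,[0,0,0.2],0],
    [0.6,[0,0,0.2],0],
    [0.7,[0,0,0.2],0],
    [0.7,[0,0,0.2],0],
    [0.7,[0,0,0.2],0]
  ]
}}

```text
clock: 17.95
position: [0.5992, 0.1656, 0.1172]
ee_rot: [[-0.704, 0.71, 0.001], [0.71, 0.704, 0.0], [-0.0, 0.001, -1.0]]
wrist_force: [-0.7, -0.1, 4.9]
finger_gap: 0.0488
finger_force: 61.9
```

>>> {"name": "move_arm", "arguments": {
  "steps": [
    [0.7,[0,0,0.2],0],
    [0.7,[0,0,0.5],0],
    [0.7,[0,0,0.8],0],
    [0.7,[0,0,1.2],0],
    [0.7,[0,0,1.7],0],
    [0.7,[0,0,2.5],0],
    [0.7,[0,0,3.5],0],
    [0.7,[0,0,4.5],0],
    [0.7,[0,0,5.5],0],
    [0.7,[0,0,6.5],0],
    [0.7,[0,0,7.5],0],
    [0.7,[0,0,8.5],0],
    [0.7,[0,0,9.2],0],
    [0.7,[0,0,9.7],0],
    [0.7,[0,0,10],0],
    [0.7,[0,0,10],0],
    [0.7,[0,0,10],0],
    [0.7,[0,0,10],0],
    [0.7,[0,0,10],0],
    [0.7,[0,0,10],0]
  ]
}}

```text
clock: 19.95
position: [0.5988, 0.1655, 0.2165]
ee_rot: [[-0.704, 0.71, -0.0], [0.71, 0.704, -0.0], [0.0, -0.0, -1.0]]
wrist_force: [0.3, 0.1, -1.1]
finger_gap: 0.0484
finger_force: 61.9
```

```bash
python3 - <<'E'
from h import *
s=camera("scene")
cv2.imwrite("pics/s7.png",cv2.resize(s["frame"][90:270,180:380],None,fx=3,fy=3,interpolation=cv2.INTER_CUBIC))
print(state()["position"])
E
```

```text
[0.59889095 0.1654907  0.21659182]
```

View pics/s7.png

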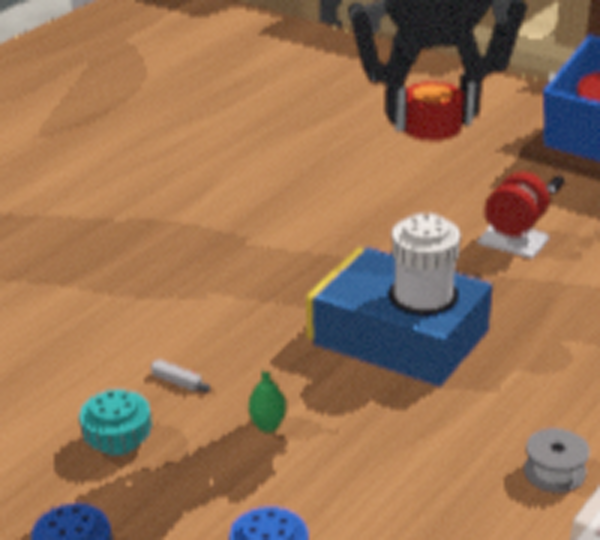

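The cap is held level about 10 cm up at about (324,127), the white lid is seated in the pot at about (322,170), and the drawer is shut.

```bash
python3 -c "
from station import finish_job; print(finish_job())"
```

```text
the job is handed in; nothing more can be done
None
```

The job is handed in: the drawer is shut, the white lid is seated on the pot rim, and the gripper is holding the red cap level about 10 cm above where it sat.

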